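# Slide the filter carrier under the hand press and hold its pull handle at the mark

## Task

Slide the flat carrier along the bench, never lifting it, into the outline on the press bed so that it lies square there with its filter plug centred under the press foot. Then, leaving the carrier there, pull the press's spring-return pull handle out until its pointer is level with the brass index blade on the scale rail, without pulling well past it, and keep it there with the gripper so the foot stays pressed on the plug: finish while still holding the handle. Leave the vial, the two caps and the valve stem where they are.

Things in the scene. Friction and masses are not known exactly. Their poses are not given: they have to be found in the camera images.
- carrier: loose flat aluminium bar 170 (x) x 50 (y) x 12 (z) mm, 0.25 to 0.5 kg, lying on the bench with its plug end pointing roughly away from the robot. Origin: centre of the underside; x runs lengthwise to the plug end. A bronze-coloured filter plug, 16 mm across, 8 mm proud, is fixed in it 60 mm from the centre towards +x
- plug_top (a point): centre of the plug's top face; in the carrier's frame (60, 0, 20) mm
- plain_end (a point): top face of the carrier midway between the two dark cross lines of its plain end; carrier frame (-55, 0, 12) mm. A good place to take it across its 50 mm width from above, or to push it
- press: fixed grey hand press. Origin: on the bench, centre of the dark-lined outline (175 x 55 mm) on the bed, which is level with the bench (no step, no stop). x points away from the robot along the outline to the column, y left, z up; yaw within 0.2 rad of the world's. The carrier's origin belongs on this origin with both x axes parallel: then the plug is under the foot
- head (a point): top of the overhanging head above the ram, press frame (60, 0, 170) mm. Head: 40 mm wide (y), x 35 to 175, heights 125 to 170; a ram bush 32 mm across reaches down to 106. Column: x 115 to 175, y +-20, 170 high. Foot plate 12 high: x 110 to 200, y -55 to 245
- housing (a point): centre of the top of the slide housing, press frame (135, 160, 90) mm; housing x 90 to 180, y 105 to 215, 90 high. The scale rail lies left of the handle: centre line y 225, 14 wide, x -95 to 105, 30 high
- ram_axis (a point): point on the ram's vertical axis where the plug's top belongs; in the press frame (60, 0, 20) mm
- foot_face (a point): centre of the lower face of the round sprung press foot (24 mm across). 42 mm above the bench with the handle home; sinks 1 mm per 2 mm of handle pull, meets the plug at about 44 mm of pull, and then its own spring gives (about 2 N at first, 0.25 N per mm)
- handle (a joint): pull of the pull handle in m: 0 = home (pushed in by its spring), growing as it is pulled straight along the press's -x; hard stop at 0.1. The pull needed is about 4 N at home, 11 to 16 N at the mark. It springs back if let go
- grip (a point): centre of the black grip bar: round, 16 mm thick, 100 mm long along the press's y, 70 mm above the bench; moves with the handle. At home at press (20, 160, 70) mm. Two 10 mm rods, 40 mm either side of the middle, run to the housing 70 mm behind (+x), so from above one finger fits before and one behind the bar's middle, between the rods (70 mm clear)
- pointer (a point): lower tip of the thin pointer blade at the +y end of the grip bar, above the scale rail; moves with the handle, at the same press-x as the bar's centre (65 mm to its +y side, 14 mm lower)
- mark: fixed brass index clip on the scale rail with an upright blade 3 mm thick (x), 24 mm high. Origin: on the rail's top at the blade's middle; axes as the press. The handle is at the mark when the pointer has the same press-x as this origin: 50 to 80 mm of pull, different each time
- vial: bystander: glass serum vial standing upright, 23 mm across, 54 mm high; origin at the underside's centre
- cap_a: bystander: aluminium crimp cap, 21 mm across, 7 mm high; origin at the underside's centre
- cap_b: bystander: the second crimp cap, the same
- stem: bystander: steel valve stem lying on the bench, 94 mm long along its x, up to 18 mm thick; origin at bench level under its middle
There are look-alikes about, which are no part of the job. Of the things like the carrier, leave any that is green, pink or purple; of the rest the larger one is meant.

How it is judged:
By the outcome, as a careful person would: the job done as asked, in the order asked, and still so for the second after the job is handed in, while the arm keeps its last pose, push and grip.
It also fails if it takes over 61 s, if anything falls off the work surface, if the arm or the gripper's body presses on something with over 40 N, if the wrist force passes 120 N, or if a joint passes its speed limit or range.

## Robot

A 6-joint arm with a two-finger parallel gripper is mounted at the origin on the work surface. World frame = base frame: x ahead of the robot, y to its left, z up, the work surface at z = 0. Lengths are in mm, angles in degrees, forces in N, time in s.
With the tool pointing down it reaches from about 350 to 850 mm from the base axis. Payload 8.1 kg.
Tool frame: the origin (TCP) lies at the very end of the fingers, on their centre line; the grasp point (between the pads) lies 19 mm behind it (r.grip_point_offset is the distance from the TCP to the grasp point, in mm); z points along the fingers, y is the line along which they close (so a half turn about z gives the same grasp; the last joint's range is limited). The gripper opens to 85 mm and grips with 20 to 120 N. Pads are 22 mm wide; open, the fingers measure 114 mm over their backs; the gripper's body (76 mm by 85 mm) begins 54 mm behind the grasp point. The pads swing forward as they close: fully open they stand 13 mm farther back than shut.
Start: joints at [-70.669, 7.471, 85.268, -0, 87.261, -4.893], TCP at [246.209, -547.162, 231.292] pointing down, gripper open.
Joint ranges: [-169.43, 169.43], [-51.17, 129.36], [1.28, 143.12], [-76.62, 256.62], [0, 156.53], [-152.29, 152.29]. Speed limits (degrees/s): [136.94, 136.94, 159.86, 180, 180, 180].

## Interface

Orientations are given as [roll, pitch, yaw] about the fixed x, y, z axes, in that order (R = Rz(yaw) Ry(pitch) Rx(roll)).
In Python, from bench import status, eyes, r gives the robot as it stands.
- The arm moves only by the shell command python3 -m handwheel 'ROWS' [FORCE]. ROWS is a JSON object whose one key "series" holds a list that holds one entry, the list of rows, each a list of 7 numbers: the shift along the tool's x, y, z in cm, then the turn, a rotation vector about the tool's x, y, z in rad, then the opening, from 0 (shut) to 1 (fully open). In form: {"series": [[[tx, ty, tz, rx, ry, rz, claw], ...]]}. A call has 1 to 12 rows; each row is the pose to reach, as a shift and turn from the pose commanded when the call began, along the tool's axes at that moment; what a row does not reach only later rows make up. A row lasts 1/8 s, in which the tool goes at most 62.5 mm and 10.7 degrees, less where a joint would pass 70% of its speed; a pose out of reach is approached as far as the arm can. A call with a gripper value outside its range is refused whole. The fingers move at their own pace and stop on an object; FORCE is the grip in N (left out, the last holds). Time passes only in rows, so rows that repeat a pose let the fingers close. It gives the time, the measured TCP pose, the force, the opening and the grip force at its end, in the units of the state.
- status.sense(): the state, without advancing time (a new reading comes with each control period).
- eyes.snapshot(name): name is "side" or "top"; returns a dict with "img" (400x640x3 uint8, red, green, blue), "mtx" (3x3 intrinsics, pixels), "k1" (the pictures are not rectified: a ray, as slopes to the right and down, at radius r is drawn at 1 + k1 r^2 times it, then the intrinsics apply), "R" (3x3) and "t" (3): a world point X has camera coordinates R X + t. Camera axes: x right, y down, z forward; pixel columns grow to the right and rows downward; lengths in mm; the calibration is good to about 2 mm. A picture is of the moment at which its call begins. There is no depth.
- r.hand_in(): hands the job in; it is judged then, once.
The state is a dict: "time": time; "joint_pos": joint angles; "qd": joint speeds; "joint_efforts": joint torques, N m; "tool_pos": TCP position; "tcp_rot": TCP orientation; "ft_force": force on the tool from outside, world axes, zero at the start; "wrist_torque": the same for the moment, N m; "finger_gap": finger opening in mm; "grip_force": force on a finger pad.
Only numpy, scipy, OpenCV 4.12 (cv2) and the standard library are available. Lean on these libraries where they do the work, as an engineer would, in place of code of your own. Each camera call takes 0.05 s, during which the arm holds its last target. There are 200 camera calls.

## Working session

There is one attempt and no reset: what is moved stays moved. The work goes in short steps, Python scripts to look and compute and a shell command to move; the robot and the scene stay as the last step left them, time stands still between calls to the robot, and variables do not carry over. Pictures are saved under pics/ and viewed, at most 11 in all, crops included, and the job is handed in when it is done.

```bash
ls; mkdir -p pics
python3 - <<'E'
from bench import status, eyes, r
import cv2
for n in("top","side"):
    s=eyes.snapshot(n); cv2.imwrite(f"pics/{n}0.png",cv2.resize(s["img"][:,:,::-1],(800,500),interpolation=cv2.INTER_CUBIC))
    print(n,s["mtx"].round(1).tolist(),s["k1"],s["R"].round(3).tolist(),s["t"].round(1).tolist())
print(status.sense())
E
```

```text
pics
top [[423.4, 0.0, 323.0], [0.0, 423.4, 193.4], [0.0, 0.0, 1.0]] -0.10381255724904902 [[0.016, -1.0, -0.02], [-0.99, -0.013, -0.141], [0.141, 0.022, -0.99]] [-177.8, 510.3, 1408.7]
side [[379.6, 0.0, 316.7], [0.0, 379.6, 202.3], [0.0, 0.0, 1.0]] -0.07433268763414663 [[-0.735, -0.678, -0.01], [-0.337, 0.378, -0.862], [0.588, -0.63, -0.507]] [257.7, 339.4, 717.0]
{'time': 0.1, 'joint_pos': array([-7.06701029e+01,  7.51001282e+00,  8.53257191e+01, -1.61181494e-03,
        8.72621405e+01, -4.89406588e+00]), 'qd': array([-0.01942156, -0.12416609, -0.16557586,  0.0781203 ,  0.05698946,
       -0.03311353]), 'joint_efforts': array([ 5.43287624e-04, -5.70950103e+01, -5.01943016e+01, -3.57442912e-05,
        8.11624748e-03, -2.99021292e-05]), 'tool_pos': array([ 246.01211028, -546.67831827,  230.33166887]), 'tcp_rot': array([-1.79902347e+02, -6.74588249e-03,  2.42240356e+01]), 'ft_force': array([-0.19708077, -0.19839539, -0.1408169 ]), 'wrist_torque': array([-0.00616725, -0.01625826, -0.03452033]), 'grip_force': 0.0, 'finger_gap': 85.43249003915165}
```

View pics/top0.png

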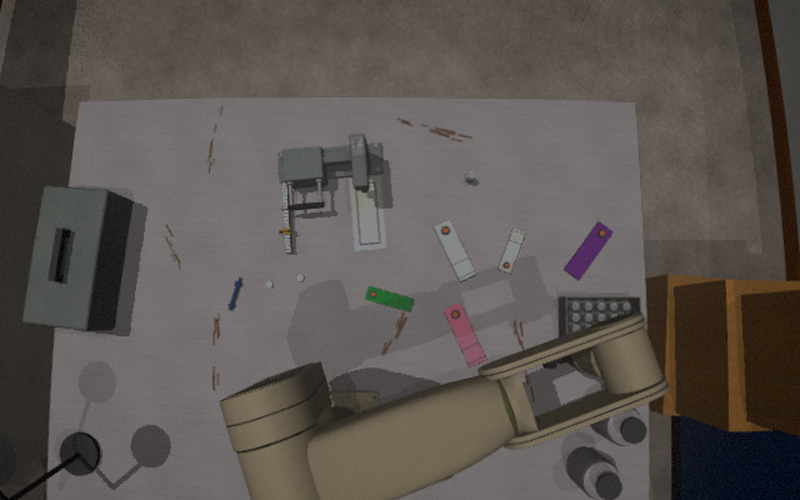

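View pics/side0.png

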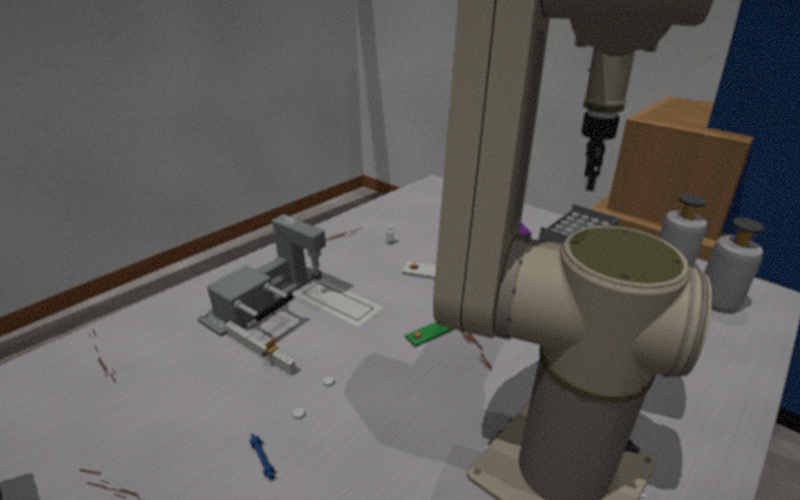

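Top view (1.25x scale): carrier (aluminium, the larger) has its plug at (446,230) and plain end near (466,275). The smaller look-alike is at (512,250). The press outline is at (368,220), the grip bar at (305,206) and the brass mark at (287,232). The vial is at (471,179), the caps at (269,284) and (300,278), and the stem is the blue thing at (235,293).

```bash
cat > h.py <<'E'
from bench import status, eyes, r
import cv2, numpy as np
def und(s,p):
    K=s["mtx"]; d=(np.asarray(p,float)-K[:2,2])/[K[0,0],K[1,1]]
    rd=np.linalg.norm(d,axis=-1,keepdims=True); u=rd.copy()
    for _ in range(20): u=rd/(1+s["k1"]*u*u)
    return d*u/np.maximum(rd,1e-9)
def cast(s,p,z):
    d=und(s,np.atleast_2d(p)); d=np.c_[d,np.ones(len(d))]@s["R"]; c=-s["R"].T@s["t"]
    return c+d*((z-c[2])/d[:,2])[:,None]
def proj(s,X):
    c=np.atleast_2d(X)@s["R"].T+s["t"]; d=c[:,:2]/c[:,2:]
    r2=(d**2).sum(1,keepdims=True); d=d*(1+s["k1"]*r2); return d*[s["mtx"][0,0],s["mtx"][1,1]]+s["mtx"][:2,2]
def carrier(s,roi,thr=25):
    x0,y0,x1,y1=roi; im=s["img"][y0:y1,x0:x1].astype(int)
    hsv=cv2.cvtColor(s["img"][y0:y1,x0:x1],cv2.COLOR_RGB2HSV)
    return im,hsv
E
python3 - <<'E'
from h import *
s=eyes.snapshot("top"); t=eyes.snapshot("side")
a=cv2.resize(s["img"][105:210,215:320],(600,600),interpolation=cv2.INTER_CUBIC)
b=cv2.resize(s["img"][170:230,340:390],(200,240),interpolation=cv2.INTER_CUBIC)
c=cv2.resize(t["img"][165:300,150:310],(200,169))
o=np.zeros((600,800,3),np.uint8); o[:,:600]=a; o[:240,600:]=b
o=np.clip(o*1.5,0,255).astype(np.uint8)
cv2.imwrite("pics/crop1.png",o[:,:,::-1])
im=s["img"].astype(int); g=im.min(2)
print(im[200:210:3,355:375:3].tolist(), im[200,340].tolist())
for thr in(115,125,135,145,155):
    m=(g[170:230,340:390]>thr).astype(np.uint8)
    cs,_=cv2.findContours(m,0,1); 
    k=max(cs,key=cv2.contourArea); P=cast(s,k[:,0]+[340,170],12)[:,:2].astype(np.float32)
    print(thr,cv2.contourArea(k),cv2.minAreaRect(P))
h=cv2.cvtColor(s["img"],cv2.COLOR_RGB2HSV)[170:230,340:390].astype(int)
m=(h[:,:,1]>90); yx=np.argwhere(m); print(len(yx),cast(s,yx.mean(0)[::-1]+[340,170],20))
E
```

```text
[[[93, 90, 87], [134, 135, 131], [134, 136, 136], [132, 134, 134], [133, 135, 132], [133, 137, 133], [115, 110, 112]], [[115, 113, 111], [133, 135, 134], [133, 136, 135], [133, 134, 135], [131, 136, 132], [134, 136, 134], [120, 118, 120]], [[119, 112, 114], [99, 96, 94], [132, 137, 134], [135, 137, 135], [132, 135, 135], [133, 136, 133], [115, 116, 116]], [[119, 114, 114], [113, 108, 109], [128, 130, 130], [130, 132, 134], [119, 121, 122], [133, 134, 132], [134, 135, 134]]] [119, 114, 114]
115 592.5 ((503.01727294921875, -321.91064453125), (170.99484252929688, 79.1226577758789), 24.148576736450195)
125 391.0 ((518.7946166992188, -299.12799072265625), (115.94354248046875, 44.659088134765625), 25.373180389404297)
135 0.0 ((433.1965026855469, -360.1820983886719), (0.0, 0.0), 0.0)Traceback (most recent call last):
  File "<stdin>", line 14, in <module>
ValueError: max() iterable argument is empty
```

View pics/crop1.png

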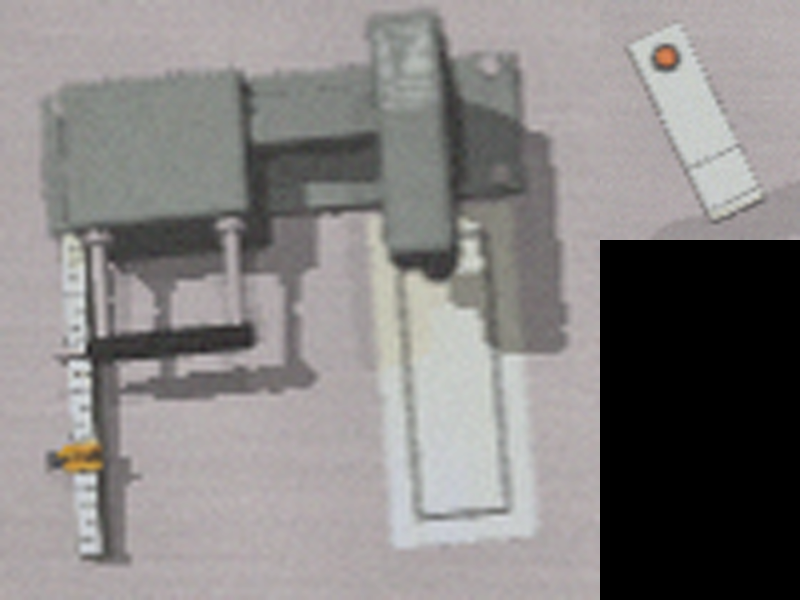

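The crop (5.71x, offset (215,105)) shows the outline's near corners at (415,518) and (508,510). Its left line passes (403,275) and its right line (487,235). The pointer is at (65,356), the mark blade at (75,458) and the rail's near end at (92,555). The carrier shows up greenish against the bench.

```bash
cat >> h.py <<'E'
def find_carrier(s,roi):
    x0,y0,x1,y1=roi; b=cv2.GaussianBlur(s["img"],(3,3),0)[y0:y1,x0:x1].astype(int)
    hs=cv2.cvtColor(s["img"],cv2.COLOR_RGB2HSV)[y0:y1,x0:x1].astype(int)
    pl=(hs[:,:,1]>100); p=cast(s,np.argwhere(pl).mean(0)[::-1]+[x0,y0],20)[0]
    m=((b[:,:,1]-b[:,:,0]>=-1)|pl).astype(np.uint8)
    m=cv2.morphologyEx(m,cv2.MORPH_OPEN,np.ones((3,3)))
    cs,_=cv2.findContours(m,0,1); k=max(cs,key=cv2.contourArea)
    R=cv2.minAreaRect(cast(s,k[:,0]+[x0,y0],9)[:,:2].astype(np.float32))
    return p,pl.sum(),R
E
python3 - <<'E'
from h import *
s=eyes.snapshot("top"); t=eyes.snapshot("side")
print("cam",-s["R"].T@s["t"])
p,n,R=find_carrier(s,(340,170,390,230)); print(p,n,R)
v=p[:2]-np.array(R[0]); print("rect->plug yaw",np.degrees(np.arctan2(v[1],v[0])),np.linalg.norm(v))
c=lambda q,z: cast(s,(np.atleast_2d(q)+.5)/5.714-.5+[215,105],z)
N=c([[415,518],[508,510],[403,275],[487,235],[65,356],[75,458],[92,555]],0)
print("corners",N[:4].round(1).tolist())
for a,b in((0,2),(1,3)):
    d=N[b]-N[a]; print("yaw",np.degrees(np.arctan2(d[1],d[0])))
d=N[0]-N[1]; print("near edge",np.linalg.norm(d),np.degrees(np.arctan2(-d[0],d[1])))
print("railend",c([92,555],30),"pointer",c([65,356],56),"mark top?",c([75,458],54))
for S in(s,t):
    h=cv2.cvtColor(S["img"],cv2.COLOR_RGB2HSV).astype(int)
    m=((h[:,:,0]>12)&(h[:,:,0]<28)&(h[:,:,1]>140)&(h[:,:,2]>90)).astype(np.uint8)
    nn,l,st,ce=cv2.connectedComponentsWithStats(m)
    print([(st[i].tolist(),ce[i].round(1).tolist()) for i in range(1,nn) if st[i,4]>8 and st[i,4]<200])
# vial etc. approx
q=np.array([[471,183],[269,284],[300,278],[235,293]])/1.25
print("bystanders",cast(s,q,0).round(0).tolist())
E
```

```text
cam [ 309.21064828 -201.63616175 1462.97735538]
[ 549.86536674 -283.58092282   20.        ] 19 ((497.8117980957031, -309.5469665527344), (169.69212341308594, 51.30454635620117), 25.687294006347656)
rect->plug yaw 26.511540098270704 58.17052032931817
corners [[509.6, -44.7, 0.0], [515.3, -101.6, 0.0], [661.9, -32.8, 0.0], [688.0, -84.5, 0.0]]
yaw 4.449869978241512
yaw 5.641246525196539
near edge 57.19100531849178 5.713161289320417
railend [[480.36618039 146.90498026  30.        ]] pointer [[597.06393014 162.76602383  56.        ]] mark top? [[535.5562541  154.08787328  54.        ]]
[([225, 183, 8, 4, 20], [228.2, 184.6]), ([531, 311, 11, 21, 138], [535.1, 323.2])]
[([215, 276, 6, 6, 17], [217.6, 278.6])]
bystanders [[689.0, -358.0, 0.0], [393.0, 205.0, 0.0], [412.0, 118.0, 0.0], [366.0, 301.0, 0.0]]
```

```bash
cat >> h.py <<'E'
from scipy.spatial.transform import Rotation as Ro
def delta(pos,yaw,down=True):
    st=status.sense(); R0=Ro.from_euler('xyz',st["tcp_rot"],degrees=True); R1=Ro.from_euler('xyz',[180,0,yaw],degrees=True)
    print("shift cm",(R0.inv().apply(np.array(pos)-st["tool_pos"])/10).round(2),"rot",(R0.inv()*R1).as_rotvec().round(4),"F",st["ft_force"].round(1),"gap",round(st["finger_gap"],1),"t",st["time"],"pos",st["tool_pos"].round(1),st["tcp_rot"].round(2))
E
python3 - <<'E'
from h import *
delta([447.5,-333.8,60],26)
E
```

```text
shift cm [ 27.11 -11.17  17.1 ] rot [-0.0006 -0.     -0.031 ] F [-0.1 -0.4  0.3] gap 84.9 t 0.3 pos [ 246.2 -547.   230.9] [-179.96   -0.     24.22]
```

```bash
python3 -m handwheel '{"series": [[[6,-2.4,0,0,0,-0.01,1],[12,-4.8,1,0,0,-0.02,1],[18,-7.2,5,0,0,-0.03,1],[23,-9.4,9,0,0,-0.03,1],[27,-11.1,12,0,0,-0.031,1],[27.11,-11.17,15,0,0,-0.031,1],[27.11,-11.17,17,0,0,-0.031,1],[27.11,-11.17,17,0,0,-0.031,1],[27.11,-11.17,17,0,0,-0.031,1]]]}' 40
python3 - <<'E'
from h import *
delta([447.5,-333.8,3],26)
s=eyes.snapshot("top"); t=eyes.snapshot("side")
a=s["img"][150:250,320:420]; b=t["img"][150:310,240:440]
o=np.zeros((480,1000,3),np.uint8);o=np.hstack([cv2.resize(a,(320,320),interpolation=2),cv2.resize(b,(400,320),interpolation=2)])
cv2.imwrite("pics/a.png",np.clip(o*1.4,0,255).astype(np.uint8)[:,:,::-1])
E
```

```text
time: 1.42
tool_pos: [447.9, -335.7, 63.0]
tcp_rot: [179.9, -0.0, 25.9]
ft_force: [0.7, -0.8, 1.6]
finger_gap: 85.3
grip_force: 0.0
shift cm [ 0.05 -0.2   6.  ] rot [ 0.0022 -0.0007 -0.0013] F [ 0.7 -0.8  1.6] gap 85.3 t 1.425 pos [ 447.9 -335.7   63. ] [ 1.7987e+02 -4.0000e-02  2.5920e+01]
```

View pics/a.png

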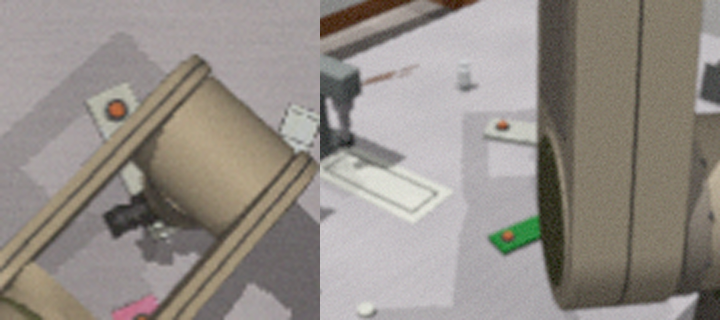

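The forearm covers the plain end, but the plug (top crop (116,110)) hasn't moved. I'll go down and close.

```bash
python3 -m handwheel '{"series": [[[0.05,-0.2,2.5,0,0,0,1],[0.05,-0.2,4.5,0,0,0,1],[0.05,-0.2,5.6,0,0,0,1],[0.05,-0.2,5.9,0,0,0,1],[0.05,-0.2,5.9,0,0,0,0.55],[0.05,-0.2,5.9,0,0,0,0.4],[0.05,-0.2,5.9,0,0,0,0.4],[0.05,-0.2,5.9,0,0,0,0.4]]]}' 40
python3 - <<'E'
from h import *
delta([447.5,-333.8,3],26)
E
```

```text
time: 2.52
tool_pos: [447.9, -332.8, 3.4]
tcp_rot: [179.9, -0.0, 26.0]
ft_force: [-0.9, 0.4, 6.7]
finger_gap: 48.7
grip_force: 42.2
shift cm [-0.09  0.07  0.04] rot [ 0.002  -0.0007  0.0001] F [-0.9  0.4  6.7] gap 48.7 t 2.525 pos [ 447.9 -332.8    3.4] [ 1.7989e+02 -4.0000e-02  2.6000e+01]
```

```bash
cat > pressfit.py <<'E'
from h import *
S=[eyes.snapshot("top") for _ in range(4)]; s=dict(S[0]); img=np.mean([q["img"] for q in S],0)
s["img"]=img.astype(np.uint8); g=img.mean(2).astype(np.float32)
o=np.array([599.6,-65.]); yaw=5.3
def W(x,y,z=0): 
    c,n=np.cos(np.radians(yaw)),np.sin(np.radians(yaw)); return np.c_[o[0]+c*x-n*y,o[1]+n*x+c*y,np.zeros_like(x)+z]
def samp(X):
    p=proj(s,X).astype(np.float32); return cv2.remap(g,p[:,0].reshape(1,-1),p[:,1].reshape(1,-1),cv2.INTER_CUBIC)[0]
us=np.arange(-9,9.01,.25)
def dark(X): # offsets of the dark line
    v=samp(X); b=np.median(v); w=np.clip(b-v-4,0,None); i=w.argmax(); w[np.abs(us-us[i])>4]=0
    return ((us*w).sum()/w.sum(), w.max()) if w.max()>3 else (np.nan,0)
for it in range(3):
    ty=[]
    for sd in(1,-1):
        xs=np.arange(-80,-5,4.) if sd>0 else np.arange(-80,-5,4.)
        d=np.array([dark(W(np.full_like(us,x),sd*27.5+us))[0] for x in xs]); k=~np.isnan(d)
        f=np.polyfit(xs[k],d[k],1); ty.append(f); print(sd,k.sum(),"slope deg",np.degrees(f[0]).round(2),"off@0",f[1].round(2),"std",np.std(d[k]-np.polyval(f,xs[k])).round(2))
    ys=np.arange(-22,23,4.); dx=np.array([dark(W(-87.5+us,np.full_like(us,y)))[0] for y in ys]); print("near",np.nanmedian(dx).round(2),"slope",np.degrees(np.polyfit(ys,dx,1)[0]).round(2))
    f=np.mean(ty,0); yaw0=yaw; c,n=np.cos(np.radians(yaw)),np.sin(np.radians(yaw))
    e=np.array([np.nanmedian(dx),f[1]]); o=o+[c*e[0]-n*e[1],n*e[0]+c*e[1]]; yaw+=np.degrees(f[0]); print(o.round(1),round(yaw,2))
E
python3 pressfit.py
```

```text
1 19 slope deg 0.86 off@0 0.24 std 0.28
-1 19 slope deg 0.94 off@0 0.35 std 0.28
near 0.03 slope -0.79
[599.6 -64.7] 6.2
1 19 slope deg -0.03 off@0 -0.05 std 0.27
-1 19 slope deg 0.03 off@0 0.06 std 0.28
near 0.02 slope -0.01
[599.6 -64.7] 6.2
1 19 slope deg -0.03 off@0 -0.06 std 0.27
-1 19 slope deg 0.03 off@0 0.05 std 0.27
near -0.0 slope -0.01
[599.6 -64.7] 6.2
```

Run:
```python
from h import *
delta([500,-200,3],16); delta([545.6,-70.6,3],6.2)
```

```text
shift cm [10.5  -9.65  0.03] rot [ 0.0018 -0.0008  0.1746] F [-0.7 -0.1  6.5] gap 48.6 t 2.725 pos [ 447.9 -332.8    3.4] [ 1.7989e+02 -4.0000e-02  2.6000e+01]
shift cm [ 2.027e+01 -1.928e+01  2.000e-02] rot [ 0.0017 -0.001   0.3456] F [-0.7 -0.1  6.5] gap 48.6 t 2.725 pos [ 447.9 -332.8    3.4] [ 1.7989e+02 -4.0000e-02  2.6000e+01]
```

```bash
python3 -m handwheel '{"series": [[[0,0,0.08,0,0,0,0.4],[0.7,-0.6,0.08,0,0,0.01,0.4],[2,-1.8,0.08,0,0,0.03,0.4],[3.6,-3.3,0.08,0,0,0.06,0.4],[5.3,-4.9,0.08,0,0,0.09,0.4],[7,-6.5,0.08,0,0,0.12,0.4],[8.7,-8.1,0.08,0,0,0.145,0.4],[10.5,-9.7,0.08,0,0,0.175,0.4],[10.5,-9.7,0.08,0,0,0.175,0.4]]]}' 25
python3 - <<'E'
from h import *
delta([545.6,-70.6,3],6.2)
E
```

```text
time: 3.85
tool_pos: [501.4, -197.8, 3.4]
tcp_rot: [179.9, -0.2, 16.0]
ft_force: [2.9, 6.4, 10.1]
finger_gap: 48.5
grip_force: 42.6
shift cm [  7.76 -11.01   0.05] rot [ 0.0011 -0.0037  0.1714] F [ 2.9  6.4 10.1] gap 48.5 t 3.85 pos [ 501.4 -197.8    3.4] [179.92  -0.21  16.02]
```

```bash
python3 -m handwheel '{"series": [[[0.7,-1.0,0,0,0,0.015,0.4],[1.8,-2.6,0,0,0,0.04,0.4],[3.1,-4.4,0,0,0,0.07,0.4],[4.4,-6.2,0,0,0,0.1,0.4],[5.6,-8,0,0,0,0.13,0.4],[6.8,-9.7,0,0,0,0.155,0.4],[7.5,-10.7,0,0,0,0.168,0.4],[7.76,-11.0,0,0,0,0.171,0.4],[7.76,-11.0,0,0,0,0.171,0.4],[7.76,-11.0,0,0,0,0.171,0.4]]]}' 25
python3 - <<'E'
from h import *
delta([545.6,-70.6,3],6.2)
s=eyes.snapshot("top"); t=eyes.snapshot("side")
a=s["img"][110:220,250:340]; b=t["img"][170:290,190:330]
o=np.hstack([cv2.resize(a,(360,440),interpolation=2),cv2.resize(b,(440,440),interpolation=2)])
cv2.imwrite("pics/b.png",np.clip(o*1.4,0,255).astype(np.uint8)[:,:,::-1])
E
```

```text
time: 5.1
tool_pos: [545.0, -72.2, 3.4]
tcp_rot: [179.9, -0.2, 6.2]
ft_force: [-2.0, -0.4, 11.0]
finger_gap: 48.7
grip_force: 42.7
shift cm [ 0.07 -0.16  0.04] rot [ 0.0014 -0.0031 -0.0004] F [-2.  -0.4 11. ] gap 48.7 t 5.1 pos [545.  -72.2   3.4] [179.92  -0.18   6.18]
```

View pics/b.png

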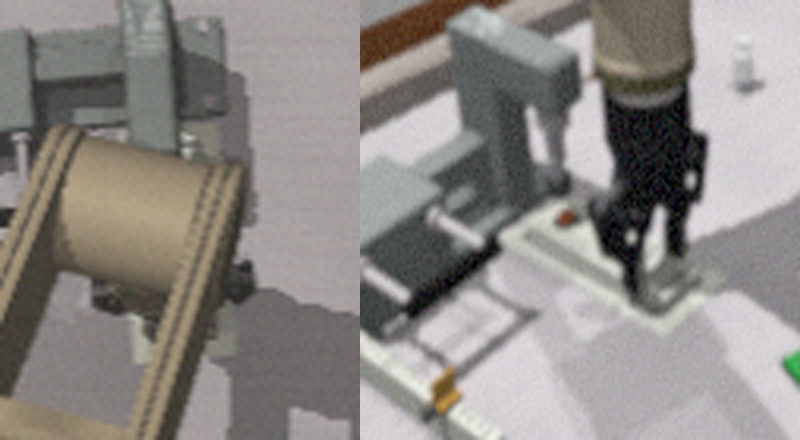

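The picture shows the carrier on the outline bed with its plug under the foot. I'll make a small correction, release and lift clear to check it.

```bash
python3 -m handwheel '{"series": [[[0.07,-0.16,0,0,0,0,0.4],[0.07,-0.16,0,0,0,0,0.4],[0.07,-0.16,0,0,0,0,0.7],[0.07,-0.16,0,0,0,0,0.85],[0.07,-0.16,0,0,0,0,0.85],[0.07,-0.16,-2,0,0,0,0.9],[0.07,-0.16,-6,0,0,0,1],[-2,-3,-12,0,0,0,1],[-4,-8,-15,0,0,0,1],[-4,-14,-15,0,0,0,1],[-4,-20,-15,0,0,0,1],[-4,-20,-15,0,0,0,1]]]}' 25
python3 - <<'E'
from h import *
delta([545.6,-70.6,3],6.2)
s=eyes.snapshot("top"); t=eyes.snapshot("side")
a=s["img"][110:210,220:340]; b=t["img"][170:290,170:310]
o=np.hstack([cv2.resize(a,(480,400),interpolation=2),cv2.resize(b,(320,400),interpolation=2)])
cv2.imwrite("pics/c.png",np.clip(o*1.4,0,255).astype(np.uint8)[:,:,::-1])
E
```

```text
time: 6.7
tool_pos: [481.6, 126.8, 153.3]
tcp_rot: [-179.9, -0.1, 6.5]
ft_force: [-0.4, -0.6, -0.6]
finger_gap: 85.4
grip_force: 0.0
shift cm [ 4.09 20.36 15.01] rot [-0.0012 -0.0021  0.0054] F [-0.4 -0.6 -0.6] gap 85.4 t 6.7 pos [481.6 126.8 153.3] [-1.7993e+02 -1.2000e-01  6.5100e+00]
```

View pics/c.png

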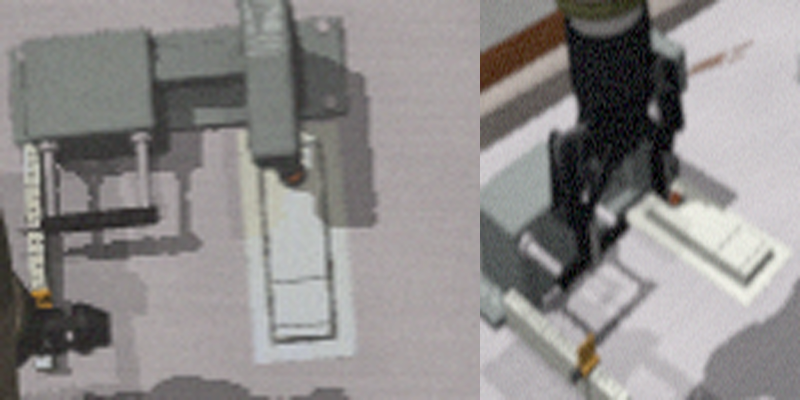

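Top crop (4x, offset (220,110)): the carrier lies inside the outline, with cross lines at rows 280 and 322 and the plug at (293,175) just under the bush. Now I'll measure the residual.

```bash
cat > fit2.py <<'E'
import numpy as np
from h import *
S=[eyes.snapshot("top") for _ in range(6)]; s=S[0]; img=np.mean([q["img"] for q in S],0); g=img.mean(2).astype(np.float32)
T=[eyes.snapshot("side") for _ in range(4)]; t=T[0]
o=np.array([599.6,-64.7]); yw=np.radians(6.2); c,n=np.cos(yw),np.sin(yw)
def W(x,y,z=0.): x,y=np.broadcast_arrays(np.asarray(x,float),np.asarray(y,float)); return np.c_[o[0]+c*x-n*y,o[1]+n*x+c*y,np.full(x.shape,z)]
def P(X): d=np.atleast_2d(X)[:,:2]-o; return np.c_[c*d[:,0]+n*d[:,1],-n*d[:,0]+c*d[:,1]]
def samp(X,g=g,s=s):
    p=proj(s,X).astype(np.float32); return cv2.remap(g,p[:,:1],p[:,1:],cv2.INTER_CUBIC)[:,0]
# y profile, averaged over x in -45..-5 (z=12 plane), and x profile along the carrier middle
ys=np.arange(-40,41,2.)
print("yprof",dict(zip(ys.astype(int).tolist(),np.mean([samp(W(x,ys,12)) for x in range(-60,-10,5)],0).round(0).astype(int).tolist())))
xs=np.arange(-100,-20,.5); ny=np.arange(-18,19,4.)
L=[]
for y in ny:
    v=samp(W(xs,y,12)); row=[]
    for lo,hi in((-92,-66),(-62,-30)):
        k=(xs>lo)&(xs<hi); w=np.clip(np.median(v[k])-v[k]-3,0,None); row.append((xs[k]*w).sum()/w.sum())
    L.append(row)
L=np.array(L); print(L.round(1).T.tolist())
for j in(0,1): f=np.polyfit(ny,L[:,j],1); print("line",j,"x@0",f[1].round(2),"slope deg",np.degrees(-f[0]).round(2))
# plug in side view
im=np.mean([q["img"] for q in T],0).astype(np.uint8); h=cv2.cvtColor(im,cv2.COLOR_RGB2HSV).astype(int)
q=proj(t,W(60,0,20))[0]; y0,x0=int(q[1])-12,int(q[0])-12; m=h[y0:y0+24,x0:x0+24]
mm=((m[:,:,0]<20)&(m[:,:,1]>100)); ctr=np.argwhere(mm).mean(0)[::-1]+[x0,y0]; print("side plug px",ctr.round(1),"expected",q.round(1),mm.sum(),"press",P(cast(t,ctr,18)).round(1))
# outline in side view: near edge bias
gs=im.mean(2).astype(np.float32); us=np.arange(-8,8.01,.5)
def dark(X):
    v=samp(X,gs,t); w=np.clip(np.median(v)-v-4,0,None); return (us*w).sum()/w.sum() if w.max()>3 else np.nan
print("side near line off",np.nanmedian([dark(W(-87.5+us,y)) for y in range(-20,21,4)]).round(2),"right line off",[round(float(dark(W(x,-27.5+us))),1) for x in range(-80,60,10)])
E
python3 fit2.py
```

```text
yprof {-40: 137, -38: 137, -36: 138, -34: 135, -32: 122, -30: 97, -28: 83, -26: 92, -24: 116, -22: 133, -20: 137, -18: 135, -16: 134, -14: 134, -12: 134, -10: 135, -8: 135, -6: 134, -4: 134, -2: 134, 0: 134, 2: 134, 4: 134, 6: 134, 8: 134, 10: 135, 12: 135, 14: 135, 16: 135, 18: 135, 20: 134, 22: 123, 24: 106, 26: 97, 28: 105, 30: 122, 32: 135, 34: 138, 36: 138, 38: 137, 40: 135}
[[-87.4, -87.9, -87.0, -86.5, -86.9, -86.1, -86.6, -87.2, -86.6, -86.0], [-35.9, -35.6, -35.3, -35.8, -36.4, -37.3, -37.2, -36.9, -36.5, -36.1]]
line 0 x@0 -86.82 slope deg -1.88
line 1 x@0 -36.3 slope deg 1.83
side plug px [255.2 229.2] expected [253.9 228.3] 8 press [[55.4 -0.9]]
side near line off 5.27 right line off [nan, nan, nan, nan, nan, nan, nan, nan, nan, nan, nan, -6.4, -6.5, -6.1]
```

```bash
cat >> fit2.py <<'E'
print('---')
xp=np.arange(-100,-25,1.5); print("xprof",list(zip(xp.tolist(),np.mean([samp(W(xp,y,12)) for y in range(-18,19,2)],0).round(0).astype(int).tolist())))
L=[]
for y in ny:
    v=samp(W(xs,y,12)); row=[]
    for lo,hi in((-81,-62),(-46,-28)):
        k=(xs>lo)&(xs<hi); w=np.clip(np.median(v[k])-v[k]-3,0,None); row.append((xs[k]*w).sum()/w.sum())
    L.append(row)
L=np.array(L)
for j in(0,1): f=np.polyfit(ny,L[:,j],1); print("line",j,"x@0",f[1].round(2),"slope deg",np.degrees(-f[0]).round(2),"std",np.std(L[:,j]-np.polyval(f,ny)).round(2))
hh=cv2.cvtColor(img.astype(np.uint8),cv2.COLOR_RGB2HSV).astype(int); q=proj(s,W(60,0,20))[0]; y0,x0=int(q[1])-8,int(q[0])-8
m=hh[y0:y0+16,x0:x0+16]; mm=np.argwhere((m[:,:,1]>70)&((m[:,:,0]<18)))+[y0,x0]; print("top plug px near",len(mm),P(cast(s,mm[:,::-1],20)).round(0).tolist())
E
python3 fit2.py | sed -n '/---/,$p'
```

```text
---
xprof [(-100.0, 138), (-98.5, 138), (-97.0, 139), (-95.5, 140), (-94.0, 138), (-92.5, 123), (-91.0, 97), (-89.5, 69), (-88.0, 63), (-86.5, 83), (-85.0, 113), (-83.5, 134), (-82.0, 140), (-80.5, 137), (-79.0, 127), (-77.5, 115), (-76.0, 112), (-74.5, 121), (-73.0, 132), (-71.5, 137), (-70.0, 137), (-68.5, 137), (-67.0, 137), (-65.5, 137), (-64.0, 137), (-62.5, 137), (-61.0, 137), (-59.5, 137), (-58.0, 137), (-56.5, 137), (-55.0, 137), (-53.5, 137), (-52.0, 137), (-50.5, 137), (-49.0, 137), (-47.5, 137), (-46.0, 137), (-44.5, 137), (-43.0, 138), (-41.5, 139), (-40.0, 134), (-38.5, 121), (-37.0, 111), (-35.5, 112), (-34.0, 123), (-32.5, 134), (-31.0, 137), (-29.5, 137), (-28.0, 137), (-26.5, 137)]
line 0 x@0 -76.4 slope deg -3.03 std 0.55
line 1 x@0 -36.3 slope deg 1.88 std 0.6
top plug px near 6 [[56.0, -8.0], [56.0, -11.0], [53.0, -1.0], [53.0, -4.0], [53.0, -8.0], [49.0, -4.0]]
```

```bash
cat > fit3.py <<'E'
exec(open('fit2.py').read().split("# y profile")[0])
ys=np.arange(-36,36.1,1.)
on=np.mean([samp(W(x,ys,12)) for x in(-77,-76,-37,-36)],0); off=np.mean([samp(W(x,ys,12)) for x in(-66,-62,-50,-46,-26,-22)],0)
d=off-on; print([(int(a),int(round(b))) for a,b in zip(ys,d)])
pl=np.median(d[(ys>-15)&(ys<15)]); k=np.abs(ys)<34
hi=[np.interp(-pl/2,-d[(ys>14)&(ys<34)],ys[(ys>14)&(ys<34)])]; lo=[np.interp(pl/2,d[(ys<-14)&(ys>-34)],ys[(ys<-14)&(ys>-34)])]
print("plateau",pl,"ends",lo,hi,"mid",(lo[0]+hi[0])/2)
# dark band centroids per x, at z=0 plane, for yaw/gap
for sd in(1,-1):
    xs=np.arange(-70,0,5.); us=np.arange(-9,9.1,.5); r_=[]
    for x in xs:
        v=samp(W(x,sd*27.5+us)); w=np.clip(130-v,0,None); r_.append([(us*w).sum()/w.sum(),w.sum()*.5])
    r_=np.array(r_); f=np.polyfit(xs,r_[:,0],1); print(sd,"centroid",r_[:,0].mean().round(2),"slope",np.degrees(f[0]).round(2),"area",r_[:,1].mean().round(0),"area trend",np.polyfit(xs,r_[:,1],1)[0].round(2))
E
python3 fit3.py; sed -i 's/^us=np.arange(-9,9.01,.25)/&/' pressfit.py
```

```text
[(-36, -1), (-35, -1), (-34, 0), (-33, -1), (-32, -5), (-31, -6), (-30, -4), (-29, 0), (-28, 6), (-27, 12), (-26, 16), (-25, 18), (-24, 21), (-23, 23), (-22, 24), (-21, 24), (-20, 22), (-19, 23), (-18, 25), (-17, 27), (-16, 27), (-15, 26), (-14, 24), (-13, 23), (-12, 22), (-11, 21), (-10, 20), (-9, 21), (-8, 22), (-7, 23), (-6, 23), (-5, 23), (-4, 23), (-3, 23), (-2, 23), (-1, 23), (0, 24), (1, 26), (2, 29), (3, 31), (4, 33), (5, 32), (6, 30), (7, 28), (8, 26), (9, 25), (10, 24), (11, 24), (12, 24), (13, 25), (14, 26), (15, 27), (16, 28), (17, 29), (18, 31), (19, 29), (20, 25), (21, 19), (22, 14), (23, 11), (24, 8), (25, 4), (26, 0), (27, -2), (28, -1), (29, 0), (30, 1), (31, 1), (32, -1), (33, -2), (34, -1), (35, 0), (36, 0)]
plateau 23.919395 ends [np.float64(-26.973039672484738)] [np.float64(22.8381788537933)] mid -2.06743040934572
1 centroid -0.51 slope 0.21 area 204.0 area trend 0.2
-1 centroid 0.49 slope -0.5 area 277.0 area trend 0.1
```

Line ends at -27.0 and 22.8 (width 49.8, as it should be) show the carrier 2 mm too far to -y. The cross-line midpoint shows it 1.35 mm short in x. I'll regrasp and nudge it.

```bash
python3 -m handwheel '{"series": [[[0,6,0,0,0,0,1],[0,12,0,0,0,0,1],[2,17,3,0,0,0,1],[4.07,19.84,7,0,0,0,1],[4.07,19.84,11.5,0,0,0,1],[4.07,19.84,14.2,0,0,0,1],[4.07,19.84,14.95,0,0,0,1],[4.07,19.84,14.95,0,0,0,1],[4.07,19.84,14.95,0,0,0,1]]]}' 30
python3 - <<'E'
from h import *
delta([545.6,-70.6,3.4],6.2)
E
```

```text
time: 9.43
tool_pos: [545.3, -70.3, 3.8]
tcp_rot: [179.9, -0.2, 6.2]
ft_force: [-0.0, -0.6, 0.2]
finger_gap: 85.5
grip_force: 0.0
shift cm [0.02 0.04 0.04] rot [ 0.001  -0.0028 -0.0002] F [-0.  -0.6  0.2] gap 85.5 t 9.425 pos [545.3 -70.3   3.8] [ 1.7995e+02 -1.6000e-01  6.1900e+00]
```

```bash
python3 -m handwheel '{"series": [[[0,0,0,0,0,0,0.6],[0,0,0,0,0,0,0.4],[0,0,0,0,0,0,0.4],[0,0,0,0,0,0,0.4],[0.07,-0.1,0,0,0,0,0.4],[0.14,-0.2,0,0,0,0,0.4],[0.14,-0.2,0,0,0,0,0.4],[0.14,-0.2,0,0,0,0,0.4]]]}' 30
python3 - <<'E'
from h import *
delta([545.6,-70.6,3.4],6.2)
E
```

```text
time: 10.42
tool_pos: [545.7, -68.7, 3.1]
tcp_rot: [179.9, -0.1, 6.2]
ft_force: [-1.7, -2.3, 6.0]
finger_gap: 48.6
grip_force: 30.8
shift cm [-0.03  0.18 -0.03] rot [ 0.0013 -0.001  -0.0006] F [-1.7 -2.3  6. ] gap 48.6 t 10.425 pos [545.7 -68.7   3.1] [ 1.7992e+02 -6.0000e-02  6.1600e+00]
```

```bash
python3 -m handwheel '{"series": [[[0.07,0,0,0,0,0,0.4],[0.07,0,0,0,0,0,0.4],[0.07,0,0,0,0,0,0.7],[0.07,0,0,0,0,0,0.85],[0.07,0,0,0,0,0,0.85],[0.07,0,-2,0,0,0,0.9],[0.07,0,-6,0,0,0,1],[-2,-3,-12,0,0,0,1],[-4,-8,-15,0,0,0,1],[-4,-14,-15,0,0,0,1],[-4,-20,-15,0,0,0,1],[-4,-20,-15,0,0,0,1]]]}' 30; python3 fit3.py;  python3 fit2.py | sed -n '/---/,$p' | grep -v xprof
```

```text
time: 11.92
tool_pos: [483.3, 130.7, 153.9]
tcp_rot: [-179.9, -0.1, 6.5]
ft_force: [-0.3, -0.6, 0.8]
finger_gap: 85.5
grip_force: 0.0
[(-36, -1), (-35, -1), (-34, 1), (-33, 1), (-32, 0), (-31, 3), (-30, 5), (-29, 6), (-28, 4), (-27, 3), (-26, 2), (-25, 2), (-24, 6), (-23, 13), (-22, 19), (-21, 24), (-20, 25), (-19, 28), (-18, 28), (-17, 26), (-16, 22), (-15, 20), (-14, 19), (-13, 18), (-12, 17), (-11, 17), (-10, 17), (-9, 17), (-8, 17), (-7, 17), (-6, 17), (-5, 16), (-4, 16), (-3, 15), (-2, 16), (-1, 17), (0, 17), (1, 17), (2, 16), (3, 15), (4, 15), (5, 15), (6, 15), (7, 17), (8, 19), (9, 20), (10, 22), (11, 24), (12, 26), (13, 26), (14, 26), (15, 25), (16, 24), (17, 22), (18, 21), (19, 21), (20, 20), (21, 20), (22, 21), (23, 21), (24, 19), (25, 16), (26, 11), (27, 7), (28, 3), (29, -1), (30, -2), (31, -3), (32, -3), (33, -2), (34, -1), (35, 0), (36, 0)]
plateau 17.116257 ends [np.float64(-23.655986237622216)] [np.float64(26.620807458106043)] mid 1.4824106102419137
1 centroid 0.35 slope -0.7 area 105.0 area trend 1.82
-1 centroid 2.01 slope -0.84 area 355.0 area trend -0.68
---
line 0 x@0 -74.85 slope deg 1.58 std 0.41
line 1 x@0 -34.66 slope deg -2.73 std 0.49
top plug px near 2 [[53.0, -1.0], [53.0, -4.0]]
```

Run:
```python
exec(open('fit2.py').read().split("# y profile")[0])
# rectified views in press frame at z=12: x -100..70 up, y 45..-45 ; from both cameras
xs=np.arange(90,-105,-.5); ys=np.arange(45,-45,-.5); X,Y=np.meshgrid(xs,ys,indexing='ij'); out=[]
for q,I in((s,img),(t,np.mean([a["img"] for a in T],0))):
    for z in(12.,):
        p=proj(q,W(X.ravel(),Y.ravel(),z)).astype(np.float32).reshape(*X.shape,2)
        out.append(cv2.remap(I.astype(np.float32),p[...,0],p[...,1],cv2.INTER_CUBIC))
o_=np.hstack(out); o_=cv2.resize(np.clip(o_*1.5,0,255).astype(np.uint8),None,fx=1.5,fy=1.5)
print(o_.shape); cv2.imwrite("pics/rect.png",o_[:,:,::-1])
```

```text
(585, 540, 3)
```

View pics/rect.png

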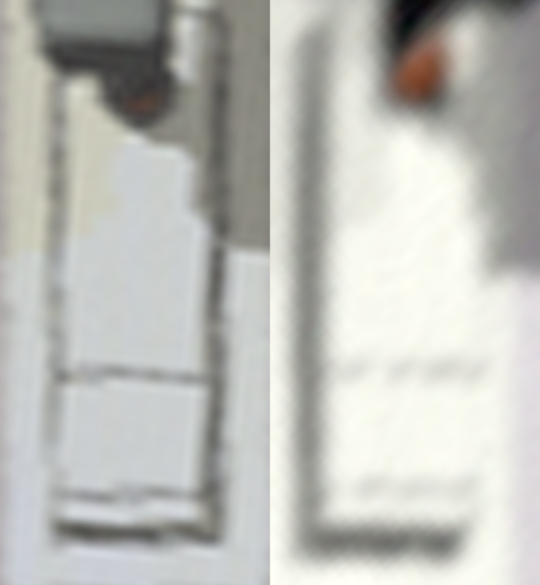

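The rectified view (3 px/mm, press-aligned) shows the carrier's near end shifted to +y: the left line is hidden at the bottom left and the right band is widest at the bottom right. That is a yaw of about -1.2°. The regrasp will be slightly further right with a squared yaw, so the closing pads align the carrier.

```bash
python3 -m handwheel '{"series": [[[0,6,0,0,0,-0.007,1],[0,12,0,0,0,-0.007,1],[2,17,3,0,0,-0.007,1],[4.07,20.11,7,0,0,-0.007,1],[4.07,20.11,11.5,0,0,-0.007,1],[4.07,20.11,14.2,0,0,-0.007,1],[4.07,20.11,14.95,0,0,-0.007,1],[4.07,20.11,14.95,0,0,-0.007,1],[4.07,20.11,14.95,0,0,-0.007,1],[4.07,20.11,14.95,0,0,-0.007,1]]]}' 40
python3 - <<'E'
from h import *
delta([546.4,-69.8,3.4],6.6)
E
```

```text
time: 14.68
tool_pos: [547.1, -69.1, 4.1]
tcp_rot: [179.9, -0.1, 6.6]
ft_force: [0.1, 0.6, 0.3]
finger_gap: 85.6
grip_force: 0.0
shift cm [-0.08  0.06  0.07] rot [ 0.0009 -0.0025 -0.0001] F [0.1 0.6 0.3] gap 85.6 t 14.675 pos [547.1 -69.1   4.1] [ 1.7995e+02 -1.5000e-01  6.5900e+00]
```

```bash
python3 -m handwheel '{"series": [[[0,0.06,0.07,0,0,0,0.8],[0,0.06,0.07,0,0,0,0.65],[0,0.06,0.07,0,0,0,0.5],[0,0.06,0.07,0,0,0,0.4],[0,0.06,0.07,0,0,0,0.4],[0,0.06,0.07,0,0,0,0.4]]]}' 40;python3 -m handwheel '{"series": [[[0,0,0,0,0,0,0.7],[0,0,0,0,0,0,0.85],[0,0,0,0,0,0,0.85],[0,0,-2,0,0,0,0.9],[0,0,-6,0,0,0,1],[-2,-3,-12,0,0,0,1],[-4,-8,-15,0,0,0,1],[-4,-14,-15,0,0,0,1],[-4,-20,-15,0,0,0,1],[-4,-20,-15,0,0,0,1]]]}' 30; python3 fit3.py | tail -3;  python3 fit2.py | sed -n '/---/,$p' | grep -v xprof
python3 - <<'E'
exec(open('fit2.py').read().split("# y profile")[0])
xs=np.arange(90,-105,-.5); ys=np.arange(45,-45,-.5); X,Y=np.meshgrid(xs,ys,indexing='ij'); out=[]
for q,I in((s,img),(t,np.mean([a["img"] for a in T],0))):
        p=proj(q,W(X.ravel(),Y.ravel(),12)).astype(np.float32).reshape(*X.shape,2)
        out.append(cv2.remap(I.astype(np.float32),p[...,0],p[...,1],cv2.INTER_CUBIC))
o_=np.hstack(out); o_=cv2.resize(np.clip(o_*1.5,0,255).astype(np.uint8),None,fx=1.5,fy=1.5)
cv2.imwrite("pics/rect2.png",o_[:,:,::-1])
E
```

```text
time: 15.42
tool_pos: [546.2, -69.6, 2.2]
tcp_rot: [180.0, -0.0, 6.6]
ft_force: [-2.4, 0.3, 6.0]
finger_gap: 48.9
grip_force: 42.1
time: 16.68
tool_pos: [482.8, 128.6, 153.7]
tcp_rot: [-179.9, -0.1, 6.9]
ft_force: [0.3, -0.8, 0.1]
finger_gap: 85.1
grip_force: 0.0
plateau 13.783241 ends [np.float64(-24.270637747268466)] [np.float64(26.780309393812125)] mid 1.2548358232718293
1 centroid -0.15 slope -0.13 area 164.0 area trend 0.83
-1 centroid 1.44 slope -0.14 area 322.0 area trend -0.28
---
line 0 x@0 -74.62 slope deg 1.65 std 0.56
line 1 x@0 -34.51 slope deg -3.8 std 0.43
top plug px near 1 [[53.0, -1.0]]
```

View pics/rect2.png

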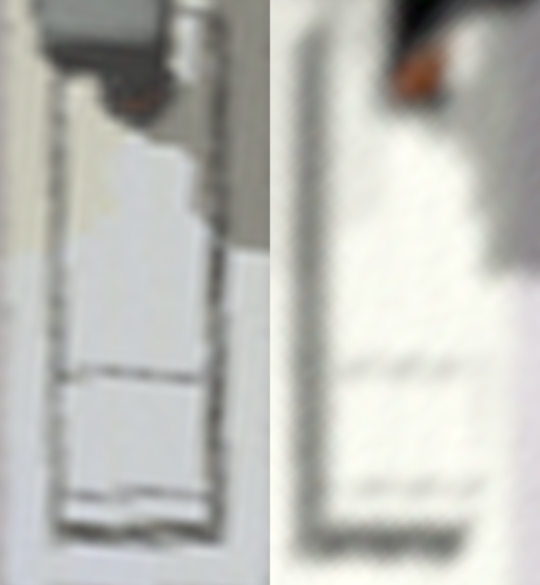

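The second rectified view shows an even left line and right band, with the cross lines level: the carrier is square within about 0.5° and 0.5 mm. Now the handle.

Run:
```python
from h import *
delta([602.2,96.6,110],96.2); print(status.sense()["joint_pos"].round(1))
```

```text
shift cm [11.49  4.14  4.18] rot [-0.      0.     -1.5642] F [ 0.4 -0.1 -0.2] gap 85.4 t 18.175 pos [483.3 124.6 151.8] [-180.      0.      6.58]
[  8.6  -5.3 106.6   0.   78.7  92. ]
```

```bash
python3 -m handwheel '{"series": [[[0,0,0,0,0,-0.18,0.75],[0,0,0,0,0,-0.36,0.75],[1,0.5,0,0,0,-0.54,0.75],[3,1,0,0,0,-0.72,0.75],[5,2,0,0,0,-0.9,0.75],[7,3,0,0,0,-1.08,0.75],[9,3.5,0,0,0,-1.26,0.75],[10.5,4,0,0,0,-1.44,0.75],[11.49,4.14,1,0,0,-1.564,0.75],[11.49,4.14,3,0,0,-1.564,0.75],[11.49,4.14,4,0,0,-1.564,0.75],[11.49,4.14,4,0,0,-1.564,0.75]]]}' 40
python3 - <<'E'
from h import *
delta([602.2,96.6,51],96.2); print(status.sense()["joint_pos"].round(1))
s=eyes.snapshot("top"); t=eyes.snapshot("side")
a=s["img"][105:205,200:320]; b=t["img"][150:300,130:290]
o=np.hstack([cv2.resize(a,(480,400),interpolation=2),cv2.resize(b,(320,300),interpolation=2)[:, :] if 0 else cv2.resize(b,(320,400),interpolation=2)])
cv2.imwrite("pics/d.png",np.clip(o*1.5,0,255).astype(np.uint8)[:,:,::-1])
E
```

```text
time: 19.68
tool_pos: [600.6, 96.6, 109.9]
tcp_rot: [-179.8, -0.0, 96.1]
ft_force: [-0.7, -0.6, 0.4]
finger_gap: 63.7
grip_force: 0.0
shift cm [-0.02  0.18  5.89] rot [-0.0033 -0.0001 -0.0017] F [-0.7 -0.6  0.4] gap 63.7 t 19.675 pos [600.6  96.6 109.9] [-1.7981e+02 -1.0000e-02  9.6110e+01]
[ 4.3 13.8 91.   0.  75.3 -1.8]
```

View pics/d.png

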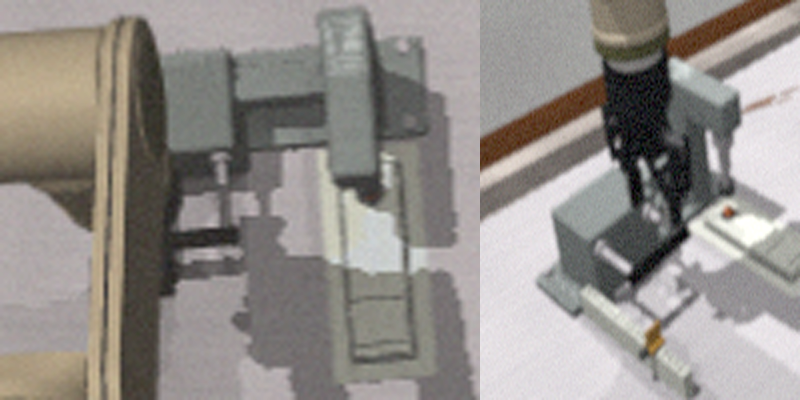

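The gripper hovers over the bar between the rods, and the side view shows the mark clearly (crop (655,338)). I'll descend and close.

```bash
python3 -m handwheel '{"series": [[[0,0.16,2,0,0,0,0.75],[0,0.16,4,0,0,0,0.75],[0,0.16,5.5,0,0,0,0.75],[0,0.16,5.9,0,0,0,0.75],[0,0.16,5.9,0,0,0,0.5],[0,0.16,5.9,0,0,0,0.3],[0,0.16,5.9,0,0,0,0.1],[0,0.16,5.9,0,0,0,0.05],[0,0.16,5.9,0,0,0,0.05],[0,0.16,5.9,0,0,0,0.05]]]}' 60
python3 - <<'E'
from h import *
c,n=np.cos(np.radians(6.2)),np.sin(np.radians(6.2))
st=status.sense(); d=st["tool_pos"][:2]-[599.6,-64.7]; print("press TCP",c*d[0]+n*d[1],-n*d[0]+c*d[1],st["tcp_rot"])
E
```

```text
time: 21.02
tool_pos: [603.7, 96.7, 53.9]
tcp_rot: [-180.0, 0.0, 96.2]
ft_force: [-5.2, -1.1, 5.3]
finger_gap: 14.0
grip_force: 58.6
press TCP 21.49600328030772 160.05589186185625 [-1.79993120e+02  5.27080929e-03  9.61873372e+01]
```

```bash
python3 -m handwheel '{"series": [[[0,-0.5,0,0,0,0,0.05],[0,-1.3,0,0,0,0,0.05],[0,-2.2,0,0,0,0,0.05],[0,-3.1,0,0,0,0,0.05],[0,-4,0,0,0,0,0.05],[0,-4.7,0,0,0,0,0.05],[0,-5.2,0,0,0,0,0.05],[0,-5.2,0,0,0,0,0.05],[0,-5.2,0,0,0,0,0.05]]]}' 60
cat > hp.py <<'E'
from h import *
c,n=np.cos(np.radians(6.2)),np.sin(np.radians(6.2)); o=np.array([599.6,-64.7])
st=status.sense(); d=st["tool_pos"][:2]-o; print("press TCP",(c*d[0]+n*d[1]).round(2),(-n*d[0]+c*d[1]).round(2),st["tool_pos"][2].round(1),"pull est",(21.5-c*d[0]-n*d[1]).round(2),"F",st["ft_force"].round(1),"gap",st["finger_gap"])
T=[eyes.snapshot("side") for _ in range(6)]; t=T[0]; I=np.mean([a["img"] for a in T],0).astype(np.float32)
def W(x,y,z): x,z=np.broadcast_arrays(np.asarray(x,float),np.asarray(z,float)); return np.c_[o[0]+c*x.ravel()-n*y,o[1]+n*x.ravel()+c*y,z.ravel()]
# vertical plane along the rail centre line, press y=225: columns x, rows z
xs=np.arange(-100,60,.2); zs=np.arange(85,15,-.2); X,Z=np.meshgrid(xs,zs); p=proj(t,W(X,225,Z)).astype(np.float32).reshape(*X.shape,2)
R=cv2.remap(I,p[...,0],p[...,1],cv2.INTER_CUBIC); np.save("R.npy",R)
E
python3 hp.py
python3 - <<'E'
import numpy as np,cv2
R=np.load("R.npy"); R=np.clip(R*1.6,0,255).astype(np.uint8); print(R.shape)
for x in range(-100,60,20): cv2.putText(R,str(x),(int((x+100)*5),12),0,.35,(255,0,0)); R[14:24,int((x+100)*5)]=255,0,0
cv2.imwrite("pics/rail.png",R[:,:,::-1])
E
```

```text
time: 22.15
tool_pos: [553.9, 91.5, 53.9]
tcp_rot: [179.7, -0.0, 96.2]
ft_force: [9.1, 2.6, -2.9]
finger_gap: 13.8
grip_force: 58.9
press TCP -28.59 160.18 53.9 pull est 50.09 F [ 9.1  2.6 -2.9] gap 13.75177557477161
(350, 800, 3)
```

View pics/rail.png

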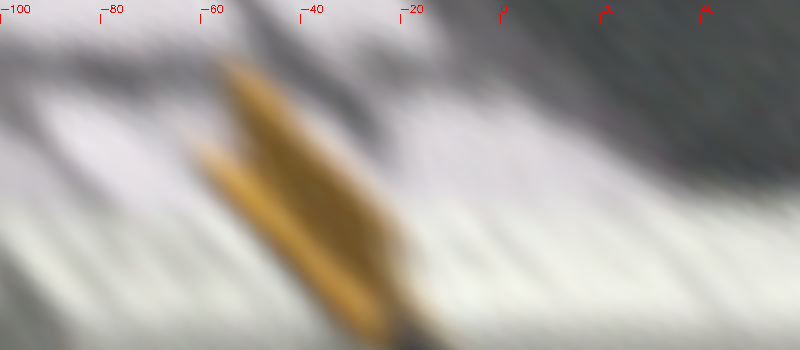

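The rail-plane view smears things off-plane. The pointer (dark streak near (380,150)) is still short of the blade. I'll use a horizontal rectification at z=55, where the pointer tip and the blade's top both lie.

```bash
cat > hz.py <<'E'
from hp import *
xs=np.arange(-85,15,.2); ys=np.arange(250,200,-.2); X,Y=np.meshgrid(xs,ys)
def rect(z):
    p=proj(t,np.c_[o[0]+c*X.ravel()-n*Y.ravel(),o[1]+n*X.ravel()+c*Y.ravel(),np.full(X.size,z)]).astype(np.float32).reshape(*X.shape,2)
    return cv2.remap(I,p[...,0],p[...,1],cv2.INTER_CUBIC)
A=rect(55.)
E
python3 - <<'E'
from hz import *
a=np.clip(A*1.6,0,255).astype(np.uint8).copy()
for x in range(-80,15,10): a[:6,int((x+85)*5)]=255,0,0
for y in range(210,250,10): a[int((250-y)*5),:8]=255,0,0
a[int(25*5),::6]=0,0,255
q=proj(t,W(-35,225,45))[0].astype(int); b=I[q[1]-22:q[1]+22,q[0]-22:q[0]+22]; print("raw centre",q)
b=cv2.resize(np.clip(b*1.6,0,255).astype(np.uint8),(300,300),interpolation=2)
o_=np.zeros((300,800,3),np.uint8); o_[:250,:500]=a; o_[:,500:]=b
cv2.imwrite("pics/hz.png",o_[:,:,::-1])
E
```

```text
press TCP -28.45 160.2 54.0 pull est 49.95 F [ 9.5  3.  -2. ] gap 13.917864941810416
raw centre [215 275]
```

View pics/hz.png

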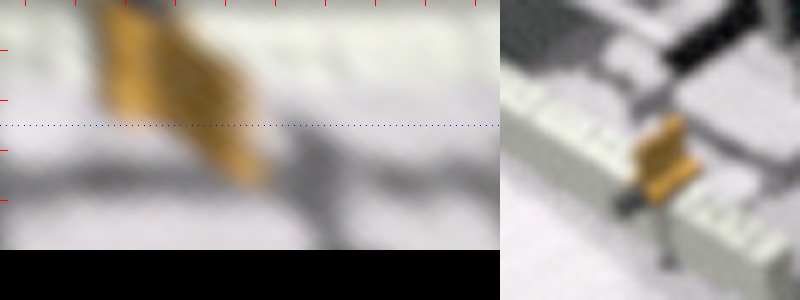

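```bash
cat > pm.py <<'E'
from hz import *
def raw(q): return (np.atleast_2d(q)-[500,0]+.5)/(300/44)-.5+[215-22,275-22]
def P(q,z): X=cast(t,q,z)[:,:2]-o; return np.c_[c*X[:,0]+n*X[:,1],-n*X[:,0]+c*X[:,1]]
if __name__=="__main__":
    print("blade top edge ends", P(raw([[638,148],[680,115]]),54).round(1).tolist(), "mid",P(raw([659,131]),54).round(1))
    print("pointer tip cand", P(raw([[640,108],[632,104],[648,106]]),56).round(1).tolist())
    print("pointer expected px (crop)", [((proj(t,W(x,225,z))[0]-[193,253]+.5)*6.82+[500,0]).round(0).tolist() for x,z in((-30,56),(-30,70),(-42,54),(-42,30))])
    print("rail near end top", P(proj(t,W(-95,225,30)),30))
E
python3 pm.py
```

```text
press TCP -28.46 160.19 54.0 pull est 49.96 F [ 9.2  1.4 -1.9] gap 14.051447621139632
blade top edge ends [[-36.0, 233.0], [-34.3, 212.1]] mid [[-34.9 222.5]]
pointer tip cand [[-21.8, 219.6], [-17.7, 219.9], [-23.3, 217.1]]
pointer expected px (crop) [[644.0, 126.0], [638.0, 95.0], [667.0, 143.0], [677.0, 194.0]]
rail near end top [[-95. 225.]]
```

Run:
```python
from pm import *
b=cv2.resize(cv2.imread("pics/side0.png")[:,:,::-1],(640,400),interpolation=cv2.INTER_AREA).astype(float).mean(2)
g=I.mean(2); h=cv2.cvtColor(np.clip(I,0,255).astype(np.uint8),cv2.COLOR_RGB2HSV)
x0,x1,y0,y1=204,228,260,290
print("     "+" ".join(f"{x:3d}" for x in range(x0,x1)))
for y in range(y0,y1): print(y," ".join((f"{int(g[y,x]):3d}" if h[y,x,1]<90 else f"*{int(g[y,x]):2d}"[-3:].replace(' ','*')) for x in range(x0,x1)),"|"," ".join(f"{int(b[y,x]-g[y,x]):3d}" for x in range(x0,x1)))
```

```text
press TCP -28.46 160.18 54.0 pull est 49.96 F [ 9.3  1.1 -1.7] gap 13.746603643293316
     204 205 206 207 208 209 210 211 212 213 214 215 216 217 218 219 220 221 222 223 224 225 226 227
260  66  64  69  74  99 125 136 137 136 133 125 113  88  61  37  21  16  10  12  20  32  58  81  99 |   1   6   5   9   7   3   2   3   4   5  11  22  49  77 100 113 115 114 108  97  86  58  37  22
261  67  71  73  84 110 130 136 137 136 137 134 122  84  43  16  13   9  14  27  47  71  96 113 122 |   7   5   9   9   4   0   1   1   1   0   2  15  52  91 117 116 117 107  93  74  51  27  14   6
262  80  77  75  82 104 124 129 130 135 136 135 125 101  65  36  18  17  32  59  87 110 124 131 132 |   9  10   9  10   2  -1   1   0   1   1   3  13  32  64  92 107 106  88  63  38  19   7   3   3
263 103  97  84  78  89 101 106 115 127 134 137 132 118  96  60  38  48  70  94 119 131 134 136 137 |   4   6   8  12   9   6   8   3   4   2   0   3   8  27  62  84  73  52  31  12   5   3   1   0
264 124 119 103  94  92  85  83  92 110 127 134 131 120 100  74  73  91 109 124 133 137 137 138 136 |   2   4   7   8   6
[... 4326 characters left out ...]
 136 131 |  -1   0   4   5  -1  -7  -7  -2 -11  -8 -10 -11 -13  -7 -14 -15  -9  -5  -1   0   6   8  13  13
287 143 136 133 128 125 125 125 119 113 107 102  95  86  87  97 100 100 101 106 112 118 129 136 137 |  -8   0   1   1   3   2   0  -3  -9 -10 -11 -11 -12 -12 -15 -15 -12  -9  -8  -5   5   7  10  13
288 147 141 137 132 131 130 127 125 120 115 111 102  89  85  92  97 101 101 100 102 106 114 126 135 | -10  -6  -1   2   2   0   2  -3  -5 -11 -12 -13  -9  -9 -12 -11 -16 -13 -11  -9  -7  -3   2   6
289 149 147 144 138 135 132 131 127 124 122 118 110  97  83  86  97  98  99  99 102 100 103 110 121 | -11 -11  -8  -3   0   0  -2  -3  -9 -12 -12  -8 -13  -9  -9 -13 -11 -14 -11 -13 -11 -10  -4  -2
```

Run:
```python
from pm import *
print("blade back top edge",P(np.array([[214,273.5],[215,272.9],[216,272.4],[217,272],[218,271.2]]),54).round(1).tolist())
print("pointer tip",P(np.array([[212.9,271.0],[212.9,271.5],[213,272]]),56).round(1).tolist())
for xm in(-38,-40,-42,-44): print(xm,[proj(t,W(xm+a,y,54))[0].round(1).tolist() for y in(232,225,218) for a in(1.5,)],"base front",proj(t,W(xm-1.5,225,30))[0].round(1))
```

```text
press TCP -28.45 160.17 54.0 pull est 49.95 F [ 9.8  1.7 -1.7] gap 13.886037201330113
blade back top edge [[-36.1, 229.4], [-36.3, 226.5], [-36.9, 223.8], [-37.7, 221.4], [-37.4, 218.0]]
pointer tip [[-28.9, 226.3], [-30.3, 227.5], [-31.9, 228.6]]
-38 [[213.3, 274.2], [215.5, 272.6], [217.7, 271.1]] base front [217.8 280.6]
-40 [[213.8, 274.5], [216.1, 272.9], [218.3, 271.4]] base front [218.4 280.9]
-42 [[214.4, 274.8], [216.6, 273.3], [218.8, 271.7]] base front [218.9 281.3]
-44 [[214.9, 275.1], [217.2, 273.6], [219.4, 272.0]] base front [219.4 281.6]
```

Run:
```python
from pm import *
s=eyes.snapshot("top")
b=cv2.resize(cv2.imread("pics/top0.png")[:,:,::-1],(640,400),interpolation=cv2.INTER_AREA).astype(np.float32)
def Pt(q,z): X=cast(s,q,z)[:,:2]-o; return np.c_[c*X[:,0]+n*X[:,1],-n*X[:,0]+c*X[:,1]]
sat=b[:,:,0]-b[:,:,2]
print("R-B"); 
for y in range(179,191): print(y,[int(sat[y,x]) for x in range(221,237)],[int(b[y,x].mean()) for x in range(221,237)])
print("pointer gray")
for y in range(160,173): print(y,[int(b[y,x].mean()) for x in range(220,236)])
for xm in(-38,-40,-42,-44): print(xm,"top",proj(s,W(xm,225,54))[0].round(1),"bot",proj(s,W(xm,225,30))[0].round(1))
print("pointer exp",proj(s,W(20,225,56))[0].round(1),proj(s,W(20,210,70))[0].round(1))
```

```text
press TCP -28.47 160.2 53.9 pull est 49.97 F [10.3  1.6 -2.7] gap 14.049415950497547
R-B
179 [5, 6, 4, 3, 4, 3, 1, -4, -4, -1, 4, 4, 4, 3, 3, 5] [114, 114, 114, 114, 114, 112, 113, 118, 122, 121, 78, 56, 67, 76, 83, 113]
180 [5, 5, 4, 4, 6, 4, 2, -5, -4, 0, 2, 5, 5, 3, 1, 2] [113, 115, 111, 113, 115, 113, 112, 132, 134, 123, 82, 54, 62, 75, 83, 112]
181 [7, 6, 5, 6, 6, 2, 1, -2, 0, 7, 11, 4, 5, 4, 1, 3] [115, 116, 115, 114, 116, 113, 103, 127, 120, 114, 97, 59, 61, 74, 84, 113]
182 [4, 5, 6, 5, 6, 15, 19, 31, 34, 47, 45, 21, 5, 2, 2, 2] [114, 116, 115, 116, 115, 111, 103, 105, 107, 110, 104, 64, 60, 74, 83, 112]
183 [3, 4, 5, 4, 19, 72, 79, 80, 82, 79, 61, 38, 7, 0, 0, 5] [116, 116, 110, 111, 109, 96, 91, 88, 90, 89, 75, 60, 61, 74, 81, 110]
184 [3, 4, 2, 8, 52, 69, 71, 58, 57, 48, 26, 19, 4, 2, 3, 4] [119, 113, 85, 70, 77, 79, 78, 72, 69, 63, 50, 48, 58, 72, 83, 107]
185 [6, 4, 2, 3, 18, 44, 64, 64, 59, 46, 42, 34, 7, 1, 3, 3] [115, 110, 80, 58, 55, 58, 69, 74, 71, 61, 61, 58, 58, 69, 74, 80]
186 [4, 4, 3, 2, 9, 52, 79, 79, 74, 72, 73, 49, 9, 1, 1, 3] [114, 109, 82, 62, 62, 74, 86, 
[... 1098 characters left out ...]
14, 102, 49, 38, 35, 37, 38, 37]
167 [114, 112, 113, 112, 98, 88, 83, 77, 74, 64, 56, 40, 37, 38, 38, 38]
168 [114, 116, 114, 115, 112, 96, 86, 123, 132, 127, 99, 45, 42, 50, 56, 80]
169 [113, 115, 115, 117, 117, 111, 112, 132, 127, 133, 114, 55, 53, 66, 69, 83]
170 [114, 114, 116, 117, 116, 116, 120, 128, 98, 114, 94, 56, 56, 68, 71, 83]
171 [116, 116, 116, 116, 115, 115, 118, 130, 129, 132, 115, 59, 56, 67, 72, 83]
172 [116, 116, 117, 115, 114, 113, 118, 132, 131, 135, 119, 55, 52, 67, 70, 76]
-38 top [227.5 184.2] bot [229.2 185.3]
-40 top [227.5 184.7] bot [229.2 185.9]
-42 top [227.6 185.3] bot [229.3 186.4]
-44 top [227.6 185.9] bot [229.3 187. ]
pointer exp [226.4 167.4] [229.7 166.2]
```

Side and top measurements agree on about 58 mm of pull at the mark, so I need about 8.3 mm more. I'll pull and compare the pointer tip with the blade.

```bash
python3 -m handwheel '{"series": [[[0,-0.4,0,0,0,0,0.05],[0,-0.7,0,0,0,0,0.05],[0,-0.83,0,0,0,0,0.05],[0,-0.83,0,0,0,0,0.05],[0,-0.83,0,0,0,0,0.05]]]}' 60
python3 - <<'E'
from pm import *
b=cv2.resize(cv2.imread("pics/side0.png")[:,:,::-1],(640,400),interpolation=cv2.INTER_AREA).astype(float).mean(2)
g=I.mean(2); x0,x1,y0,y1=208,226,264,282
print("diff home-now; tip expected at blade:",[(-38,proj(t,W(-38,225,56))[0].round(1).tolist())])
print("     "+" ".join(f"{x:3d}" for x in range(x0,x1)))
for y in range(y0,y1): print(y," ".join(f"{int(b[y,x]-g[y,x]):3d}" for x in range(x0,x1)),"|"," ".join(f"{int(I[y,x,0]-I[y,x,2]):3d}" for x in range(x0,x1)))
E
```

```text
time: 24.62
tool_pos: [546.0, 90.6, 54.0]
tcp_rot: [179.7, -0.0, 96.2]
ft_force: [10.8, 3.3, -3.1]
finger_gap: 13.9
grip_force: 59.0
press TCP -36.53 160.22 54.0 pull est 58.03 F [10.8  3.3 -3.1] gap 13.884603674345787
diff home-now; tip expected at blade: [(-38, [215.8, 272.2])]
     208 209 210 211 212 213 214 215 216 217 218 219 220 221 222 223 224 225
264   9   6   5   9   4  -2  -6  -8 -11  -9   0  32  72 102 105  86  59  36 |   0   0  -1   0   1   0   0   0   1   0   0   1  -1  -1   2   0   0   0
265   2   4   8   8   0  -4  -9 -13 -14 -11   0  29  60  77  67  46  23   9 |   0   0   0   0   1   0   0   1   2   1   0   0   0   0   1   0   0   0
266   1   0   2   4  -3  -3 -11 -18 -17  -4  13  42  55  43  29  13  -4 -19 |   0   0   0   0   0   0   1   1   0   0   0   1   0   1   1   1   1   2
267   0  -3  -8  -4  -9  -9 -18 -20 -13   5  33  56  49  21   3  -9 -29 -44 |   0   1   1   0   0   0   0   0   0   1   0  -1   0   0   1   1   0   1
268  -1 -10 -13 -13 -11  -9  -8  -9   1  19  41  48  37   7 -17 -37 -50 -58 |   0   0   0   0   1   1   1   0   0  -1  -2   0   0   0   1   0 
[... 1257 characters left out ...]
 3  11  14  13  10  11  16 |   3   4   4   8  21  34  42  43  46  47  57  66  57  39  17   2   0   0
278  -7  -4  -1  -1  -5   0   0  -2   5   7   6   9   6  10  10  11  11  12 |   3   3   4  13  26  40  44  46  49  58  69  71  57  37  13   2   0   0
279 -11  -6  -5  -3  -5  -1   0   0  11   9   4   6   2   0   5   9  12  13 |   4   3   8  16  28  36  45  57  62  68  67  56  33  14   5   0   0   0
280 -13 -13  -9  -3  -2   0  -1   0   8   2   3   5   4   0  -1   7   7   6 |   3   4   6  13  17  22  48  65  70  65  48  26  11   7   3   1   0   0
281 -11  -9  -7  -6  -2   0  -1  -3   2   5   4   8  10   4   0   1   0   0 |   4   0   2   4   2  10  42  62  63  48  19   8   5   4   5   3   2   1
```

The pointer tip is at px (215.2, 272.6), which is 0.2 px above the blade's edge line, as expected at alignment. A last check that the carrier hasn't moved.

```bash
python3 fit2.py | grep -E "line|side plug"; python3 -c "
from h import *
s=status.sense(); print(s['time'],s['tool_pos'],s['ft_force'],s['grip_force'])"
```

```text
line 0 x@0 -86.81 slope deg 0.45
line 1 x@0 -42.26 slope deg 5.84
side plug px [254. 230.] expected [253.9 228.3] 1 press [[55.6  4.1]]
side near line off 5.08 right line off [nan, nan, nan, -3.6, -7.2, nan, nan, nan, nan, -7.8, -7.6, -6.5, -6.5, -6.0]
line 0 x@0 -74.49 slope deg 1.02 std 0.55
line 1 x@0 -34.49 slope deg -3.73 std 0.44
25.425 [546.02173114  90.65090929  53.97547391] [10.36092154  3.46742898 -4.42500702] 58.98222506046295
```

```bash
python3 -c "
from bench import r
print(r.hand_in())"
```

```text
the job is handed in; nothing more can be done
None
```

The job is handed in at about 25 s: by camera the carrier lies square in the outline (within about 0.5 mm and 0.5°), and the gripper holds the handle at about 58 mm of pull, pointer level with the brass blade (within about 1 mm); the foot hid the plug at the end, so its contact rests on the pull and an 11 N reading.

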